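Move a calibration plate with a flat lifter

TASK

Swing the carton's flap fully open, take the flat lifter out, stand it on the bench and let go, then take it again by its orange handle. Slide its blade under the dotted calibration plate in the black-and-yellow dock, lift the plate and carry it to the blue station, and set it down flat on the rails inside the lips; then draw the lifter clear and leave it standing level on the bench. The gripper must never touch the plate, the plate must not fall, and the bottle, jar, motor and puck are to be left standing where they are.

Things in the scene. Friction and masses are not known exactly. Their poses are not given: they have to be found in the camera images.
- plate: White square calibration plate with black dots, 100 x 100 x 5 mm, about 90 g. Origin at the centre of its underside, z up. It starts lying on the rails of the dock.
- lifter: Flat lifter (cranked spatula), 160 g. Origin under the middle of the blade's rear edge; x forward, z up. Steel blade x 0 to 95 mm, 54 wide, 2.5 thick; 14 mm wide riser back and up to a level steel neck (x -52 to -16, 14 wide, z 19 to 35). Orange handle x -145 to -50, 22 wide, z 18 to 36; a foot under its butt (x -138) reaches to z 0, so it stands level.
- lifter_neck (a point): Middle of the lifter's neck, on the lifter at x -32, z 27 mm. The only place where the lifter can be gripped in the carton: about 50 mm of the foam is cut away there along the lifter, over the carton's whole inner width (142 mm).
- lifter_handle (a point): The place to hold the orange handle for work, on the lifter at x -95, z 27 mm. In the carton the handle lies sunk in a 32 mm wide foam channel and cannot be gripped.
- carton: Flat cardboard carton, fixed, 150 mm (x) by 270 mm (y), walls 55 mm high, with black foam (floor under the lifter 15 mm above the bench, handle channel walls to 52 mm, blade pocket walls to 35 mm). Origin at the centre of its underside. The lifter lies along its y, blade to +y, neck at the middle.
- flap (a joint): Carton flap, 146 mm wide, 268 mm long, 4 mm thick, hinged along the carton's far (+x) rim. 0 = closed, 1.57 = upright, 2.6 = stop, folded back over the far side. Starts half open; the stiff hinge stays where it is left. Beyond 2.2 it is open.
- flap_hinge (a point): Middle of the flap's hinge axis: on the carton at x 75, z 56 mm.
- flap_edge (a point): Middle of the flap's free edge, 146 mm from the hinge.
- dock: Black nest, yellow lips, where the plate starts, fixed. Origin: its centre on the bench; open front to -x, the lifter enters along +x. Base 4 mm thick. Rails along x, tops 30 mm up, inner faces y +-38 mm, free between from z 4 up. Lips 37 mm high, inner faces y +-57, x +58. Yellow bar over the front: x -80 to -50, z 100 to 140, legs at y +-76; the gripper's body does not pass under it.
- station: Blue nest with aluminium lips, where the plate goes, fixed. Same make and axes as the dock (rails 30 mm high, inner faces y +-38; lips 37 mm high at y +-57 and x +58; open front to -x; base 4 mm) but no bar. The seated plate's underside is 30 mm above the bench, its centre over the origin within 7 mm.
- bottle: Bystander: white bottle, 56 mm diameter, 150 mm high. Origin at the centre of its underside.
- jar: Bystander: jar with black cap, 60 mm diameter, 80 mm high. Origin at the centre of its underside.
- motor: Bystander: small black motor standing shaft up, 57 x 57 mm, 82 mm high. Origin at the centre of its underside.
- puck: Bystander: red puck, 40 mm diameter, 28 mm high. Origin at the centre of its underside.
Things that resemble listed ones, but are neither listed nor needed, are in the scene too. Several things have the shape of the station; the one meant has the colours described above. What is shaped like the dock but pink is not meant.

How it is judged:
On the way, in this order (a step that is already met when the one before it is completed fails the run):
1. the carton's flap is swung open beyond 2.2 rad (value of joint flap above 2.2 rad), for 0.1 s.
2. the lifter stands level on the bench, out of the carton, and is let go (height (world z) of lifter below 0.006 m and angle between lifter's own z axis and vertical below 0.06 rad and contact force between the fingers and lifter below 0.2 N), for 0.1 s.
3. the lifter, held by its handle, carries the plate on its blade, more than 5 mm clear of the dock's rails (z of plate in the frame of dock above 0.035 m and contact force between plate and lifter above 0.2 N and contact force between the fingers and lifter above 0.5 N and contact force between plate and dock below 0.1 N and x of plate in the frame of lifter between 0.02 and 0.085 m and x of the grasp point in the frame of lifter below -0.05 m), for 0.1 s.
At the end, for the whole second after the job is handed in: Plate at rest, flat on the station's rails inside the lips: underside 30 mm up within 3 mm, centre within 13 mm, square within 0.16 rad. Lifter level on the bench, its origin over 130 mm from the plate's centre. Bystanders upright, within 25 mm of their places (z of plate in the frame of station between 0.027 and 0.033 m and horizontal distance between plate and station below 0.013 m and angle between the x axis of plate and the x axis of station, either way round below 0.16 rad and angle between plate's own z axis and vertical below 0.04 rad and contact force between plate and station above 0.1 N and contact force between plate and lifter below 0.1 N and horizontal distance between plate and lifter above 0.13 m and height (world z) of lifter below 0.006 m and angle between lifter's own z axis and vertical below 0.06 rad and linear speed of each of plate, lifter below 0.02 m/s and distance of each of bottle, jar, motor, puck from where it was at the start of the episode below 0.025 m and angle between each of bottle, jar, motor, puck's own z axis and vertical below 0.15 rad); the robot touches nothing.
It fails at once if the gripper touches the plate (contact force between the arm and plate above 0.5 N).
It fails at once if the fingers touch the plate (contact force between the fingers and plate above 0.5 N).
It fails at once if the plate falls: it tips beyond 0.5 rad or comes lower than 15 mm above the bench (angle between plate's own z axis and vertical above 0.5 rad or height (world z) of plate below 0.015 m).
It fails at once if a bystander is pushed more than 25 mm or tipped beyond 0.3 rad (distance of any of bottle, jar, motor, puck from where it was at the start of the episode above 0.025 m or angle between any of bottle, jar, motor, puck's own z axis and vertical above 0.3 rad).
It also fails if it takes over 72 s, if anything falls off the work surface, if the arm or the gripper's body presses on something with over 40 N, if the wrist force passes 120 N, or if a joint passes its speed limit or range.

ROBOT

A 6-joint arm with a two-finger parallel gripper is mounted at the origin on the work surface. World frame = base frame: x ahead of the robot, y to its left, z up, the work surface at z = 0. Lengths are in m, angles in rad, forces in N, time in s.
With the tool pointing down it reaches from about 0.275 to 0.975 m from the base axis. Payload 8.4 kg.
Tool frame: the origin (TCP) lies midway between the tips of the shut fingers; the grasp point (between the pads) lies 19 mm behind it (env.tcp_to_grasp is the distance from the TCP to the grasp point, in m); z points along the fingers, y is the line along which they close (so a half turn about z gives the same grasp; the last joint's range is limited). The gripper opens to 92 mm and grips with 3 to 60 N. Pads are 20 mm wide; open, the fingers measure 128 mm over their backs; the gripper's body (75 mm by 189 mm) begins 69 mm behind the grasp point.
Start: joints at [1.139, 0.353, 1.633, -0, 1.155, -0.002], TCP at [0.26, 0.568, 0.215] pointing down, gripper open.
Joint ranges: [-2.63, 2.63], [-0.92, 2.1], [0.06, 2.66], [-1.3, 4.44], [0, 2.69], [-3.02, 3.02]. Speed limits (rad/s): [2.22, 2.22, 2.79, 3.14, 3.14, 3.14].

INTERFACE

Orientations are given as a unit quaternion [x, y, z, w].
In Python, from cell import env gives the robot as it stands. The module is installed in compiled form; this text tells all that it offers. Calls block until the motion is done:
- env.reach(position, orientation): joint-space move of the TCP to a pose.
- env.servo_line(position, ori=None, max_speed=0.15, contact_N=None): straight line of the TCP; ori=None keeps the orientation; max_speed is the mean speed in m/s. With contact_N (N) it stops when the force on the tool has changed by that much, and returns True; else False.
- env.goto_joints(angles): joint-space move.
- env.let_go() and env.grasp(): open the fingers fully, or close them until they stop; the grip force is fixed at half the most.
- env.sleep(seconds).
- env.inverse_kinematics(position, orientation): joint angles nearest the present ones, or None.
- env.snapshot(name): name is "scene" or "top" or "wrist"; returns a dict with "pixels" (400x640x3 uint8, red, green, blue), "z_map" (400x640 float32, m along the optical axis (not along the pixel's ray), 0 where there is no reading), "fx", "fy", "cx", "cy" (pixels), "world_from_camera" (4x4, takes a point from camera to world coordinates); the wrist camera has in their place "tool_from_camera" (4x4, takes a point from camera to tool coordinates, whose origin is the TCP and whose axes are the flange's). Camera axes: x right, y up, looking along -z (the intrinsics and any distortion apply to the point x, -y, -z); pixel columns grow to the right and rows downward; lengths in m; the calibration is good to about 2 mm. A picture is of the moment at which its call begins: read the wrist's pose just before it.
A pose or a line that the arm cannot do raises env.Unreachable and nothing moves.
- env.hand_in(): hands the job in; it is judged then, once.
Readings, each from a call of its own:
- env.get_time(): time.
- env.get_joints(): joint angles.
- env.get_joint_vel(): joint speeds.
- env.get_tau(): joint torques, N m.
- env.get_tool_pos(): TCP position.
- env.get_tcp_rot(): TCP orientation.
- env.get_contact_force(): force on the tool from outside, world axes, zero at the start.
- env.get_wrist_torque(): the same for the moment, N m.
- env.get_finger_gap(): finger opening in m.
- env.get_grasp_force(): force on a finger pad.
Only numpy, scipy, OpenCV 4.12 (cv2) and the standard library are available. Lean on these libraries where they do the work, as an engineer would, in place of code of your own. Each camera call takes 0.05 s, during which the arm holds its last target. There are 200 camera calls.

## Working session

There is one attempt and no reset: what is moved stays moved. The work goes in short steps, each a Python script; the robot and the scene stay as the last script left them, time stands still between calls to the robot, and variables do not carry over. Pictures are saved under pics/ and viewed, at most 10 in all, crops included, and the job is handed in when it is done.

```bash
mkdir -p pics
cat > h.py <<'E'
import numpy as np, cv2, pickle
from cell import env
from scipy.spatial.transform import Rotation as R
def save(s,fn): cv2.imwrite(fn,s["pixels"][:,:,::-1])
def pts(s):
    "world xyz per pixel"
    z=s["z_map"]; v,u=np.mgrid[:z.shape[0],:z.shape[1]]
    P=np.stack([(u-s["cx"])/s["fx"]*z,-(v-s["cy"])/s["fy"]*z,-z,np.ones_like(z)],-1)
    return (P@s["world_from_camera"].T)[...,:3]
E
python3 - <<'E'
from h import *
print(env.get_time(),env.get_joints(),env.get_tcp_rot(),env.tcp_to_grasp)
for n in("scene","top"):
    s=env.snapshot(n); pickle.dump(s,open(n+".pkl","wb")); save(s,f"pics/{n}.png")
    print(n,[k for k in s],s["fx"],s["cx"],s["cy"],s["world_from_camera"].round(3).tolist())
E
```

```text
0.0 [ 1.13861848e+00  3.53665912e-01  1.63414906e+00 -2.93561619e-05
  1.15518884e+00 -2.37032918e-03] [ 2.13247550e-01  9.76997945e-01 -6.91882055e-04 -1.38991553e-04] 0.0187
scene ['pixels', 'z_map', 'fx', 'fy', 'cx', 'cy', 'world_from_camera'] 437.3093257124588 319.08550134256586 192.70478745276426 [[-0.544, -0.653, 0.527, 1.462], [0.839, -0.415, 0.353, 0.529], [-0.012, 0.634, 0.773, 1.385], [0.0, 0.0, 0.0, 1.0]]
top ['pixels', 'z_map', 'fx', 'fy', 'cx', 'cy', 'world_from_camera'] 501.29573593240787 322.76882927716247 194.2038004324944 [[-0.028, 0.988, -0.155, 0.304], [-1.0, -0.029, -0.001, -0.057], [-0.006, 0.155, 0.988, 1.828], [0.0, 0.0, 0.0, 1.0]]
```

View pics/scene.png

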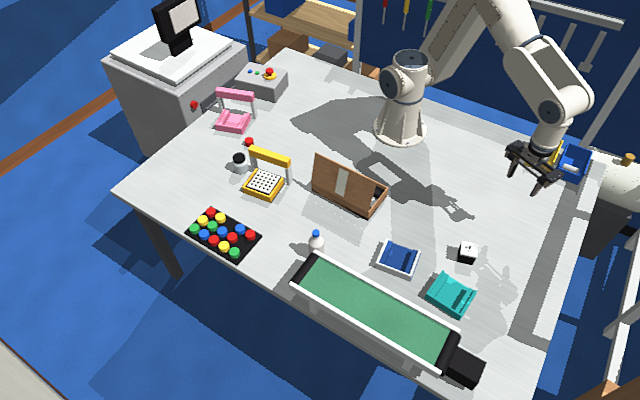

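View pics/top.png

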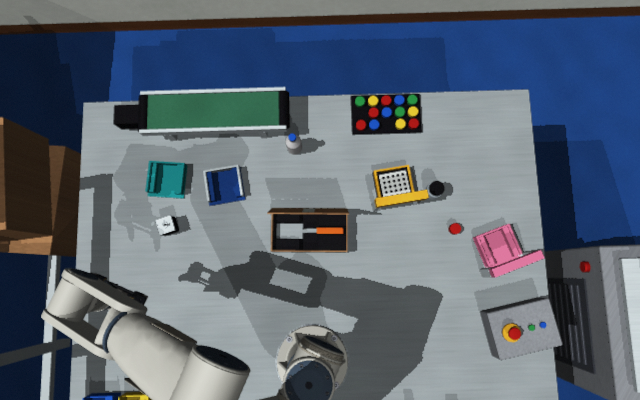

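The station candidates in the top view are the teal nest (167,180), the blue nest with light lips (224,184), and the blue bin near the base (110,395). I choose (224,184). For the dock, the yellow one with the plate is at (395,183) and the pink one at (500,245), so I choose yellow. The lifter is in the carton at (310,230). The bystanders are the bottle (293,142), jar (437,188), puck (456,228) and motor (167,225).

Run:
```python
from h import *
s=pickle.load(open("top.pkl","rb")); P=pts(s); im=s["pixels"][:,:,::-1]
def crop(u,v,w,h,k): return cv2.resize(im[v:v+h,u:u+w],None,fx=k,fy=k,interpolation=cv2.INTER_CUBIC)
# station 195..255,155..210 ; dock 365..450,158..212 ; carton 262..357,200..260
a=crop(195,155,60,55,5);b=crop(365,155,90,55,5);c=crop(260,200,100,60,5)
out=np.zeros((600,760,3),np.uint8);out[:275,:300]=a;out[:275,305:755]=b;out[285:585,:500]=c
cv2.imwrite("pics/c1.png",out)
np.set_printoptions(precision=3,suppress=True)
for n,(u,v) in dict(motor=(167,225),jar=(437,187),puck=(456,228),bottle=(293,135),plate=(395,183),st=(224,184),flapedge=(310,211),blade=(290,230),handle=(330,230),pen=(270,170)).items(): print(n,P[v,u])
```

```text
motor [0.487 0.498 0.065]
jar [ 0.593 -0.46   0.078]
puck [ 0.45  -0.531  0.023]
bottle [0.777 0.041 0.153]
plate [ 0.617 -0.317  0.045]
st [0.64  0.309 0.001]
flapedge [ 0.511 -0.011  0.158]
blade [0.461 0.067 0.015]
handle [ 0.454 -0.077  0.053]
pen [0.687 0.138 0.005]
```

View pics/c1.png

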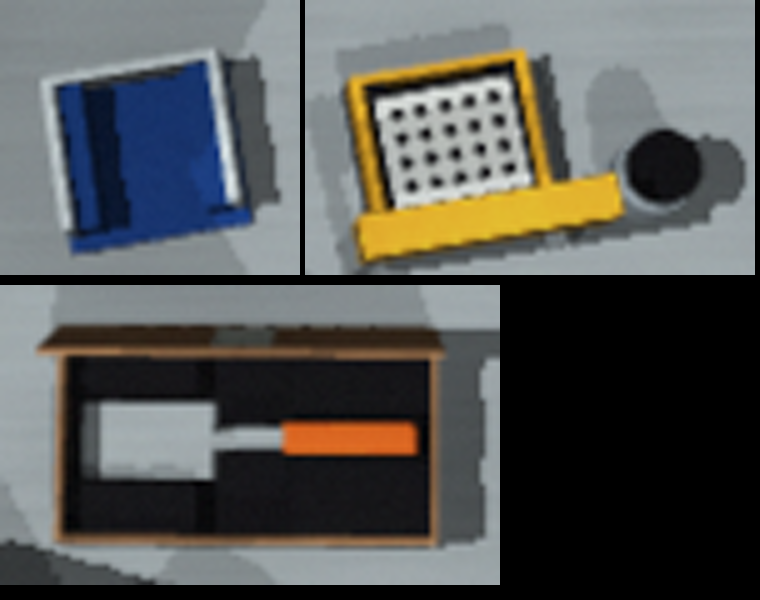

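The crop confirms both choices. The blue nest has light lips and an open front with both nests yawed slightly, and the yellow dock holds the dotted plate. The flap is near upright at rows 206-211. Next I'll measure poses by colour mask and depth.

```bash
cat >> h.py <<'E'
def ray(s,u,v,z,T=None):
    "pixels -> world points on plane z"
    T=s["world_from_camera"] if T is None else T
    u=np.asarray(u,float);v=np.asarray(v,float)
    d=np.stack([(u-s["cx"])/s["fx"],-(v-s["cy"])/s["fy"],-np.ones_like(u)],-1)@T[:3,:3].T
    o=T[:3,3]; return o+d*((z-o[2])/d[...,2])[...,None]
E
python3 - <<'E'
from h import *
np.set_printoptions(precision=3,suppress=True)
def rect(p): 
    (c,wh,a)=cv2.minAreaRect((p[:,:2]*1000).astype(np.float32)); return np.round(c,1),np.round(wh,1),round(a,1)
for n in("top","scene"):
    s=pickle.load(open(n+".pkl","rb")); P=pts(s); hsv=cv2.cvtColor(s["pixels"],cv2.COLOR_RGB2HSV); H,S,V=[hsv[...,i].astype(int) for i in range(3)]
    def box(x0,x1,y0,y1,z0,z1): return (P[...,0]>x0)&(P[...,0]<x1)&(P[...,1]>y0)&(P[...,1]<y1)&(P[...,2]>z0)&(P[...,2]<z1)
    m=box(.53,.75,-.43,-.23,.025,.06)&(S<60)&(V>110)
    print(n,"plate",m.sum(),rect(P[m]),np.median(P[m][:,2]))
    m=box(.5,.75,-.45,-.2,.025,.05)&(H>18)&(H<32)&(S>120)
    print("docklips",m.sum(),rect(P[m]))
    m=box(.48,.75,-.48,-.2,.08,.16)&(H>18)&(H<32)&(S>120)
    print("bar",m.sum(),rect(P[m]))
    m=box(.5,.8,.2,.42,.028,.05); m2=box(.5,.8,.2,.42,.003,.05)
    print("st lips",m.sum(),rect(P[m]), "all",rect(P[m2]))
    m=box(.4,.55,-.18,.1,.02,.07)&(H<15)&(S>170)&(V>150)
    print("handle",m.sum(),rect(P[m]),np.median(P[m],0))
    m=box(.3,.7,-.2,.2,.075,.26)
    if m.sum():
        q=P[m]; c=q.mean(0); vt=np.linalg.svd(q-c)[2]; print("flap",m.sum(),c,vt[2],q.min(0),q.max(0))
    m=box(.3,.7,-.2,.2,.045,.065)&(S>60)
    print("cartonrim",rect(P[m]))
    for nm,b in dict(motor=(.42,.56,.43,.57,.05,.2),jar=(.54,.65,-.52,-.41,.07,.1),puck=(.41,.5,-.58,-.48,.015,.05),bottle=(.7,.85,-.03,.1,.1,.2)).items():
        q=P[box(*b)]; print(nm,len(q),q.mean(0) if len(q) else "")
E
```

```text
top plate 529 (array([ 612.6, -316. ]), array([109.3, 202.5]), 17.1) 0.03546571212210181
docklips 243 (array([ 620.8, -338.2]), array([122.7, 185.2]), 5.4)
bar 503 (array([ 548.5, -322.7]), array([ 31.3, 180.9]), 8.1)
st lips 434 (array([638.7, 308.3]), array([117.4, 132.1]), 8.5) all (array([650. , 310.1]), array([299.5, 219.4]), 0.2)
handle 155 (array([452.3, -75.6]), array([88.9, 19.5]), 88.4) [ 0.452 -0.074  0.051]
flap 437 [ 0.51  -0.01   0.154] [ 0.968 -0.036  0.248] [ 0.491 -0.137  0.08 ] [0.529 0.13  0.209]
cartonrim (array([457.3,  -0.8]), array([267.1, 152.4]), 88.1)
motor 271 [0.487 0.506 0.061]
jar 180 [ 0.588 -0.456  0.08 ]
puck 104 [ 0.448 -0.525  0.029]
bottle 255 [0.794 0.062 0.118]
scene plate 513 (array([ 602.1, -328.4]), array([128.6, 202.1]), 2.6) 0.03512704060585681
docklips 216 (array([ 620.9, -310.4]), array([120.5, 135.9]), 7.5)
bar 474 (array([ 550.1, -319.4]), array([ 35.9, 184.9]), 8.5)
st lips 429 (array([638.8, 310.6]), array([120. , 130.7]), 8.1) all (array([628.9, 309.6]), array([257.2, 218.9]), 0.2)
handle 0 (array([0., 0.]), array([0., 0.]), 0.0) [nan nan nan]
flap 1792 [0.513 0.003 0.14 ] [ 0.971 -0.036  0.235] [ 0.489 -0.139  0.075] [0.539 0.133 0.205]
cartonrim (array([456.7,   1.5]), array([271.1, 158.3]), 88.1)
motor 252 [0.493 0.51  0.061]
jar 111 [ 0.591 -0.453  0.079]
puck 57 [ 0.451 -0.52   0.027]
bottle 250 [0.799 0.066 0.118]
  return _methods._mean(a, axis=axis, dtype=dtype,
  ret = um.true_divide(
```

```bash
cat >> h.py <<'E'
def down(a):
    "tool z down, tool y at world angle a (rad)"
    c,s=np.cos(a),np.sin(a); y=np.array([c,s,0]);z=np.array([0,0,-1.])
    return R.from_matrix(np.stack([np.cross(y,z),y,z],1)).as_quat()
def wristT(s,p,q):
    T=np.eye(4);T[:3,:3]=R.from_quat(q).as_matrix();T[:3,3]=p; return T@s["tool_from_camera"]
def wrist(name):
    p,q=np.array(env.get_tool_pos()),np.array(env.get_tcp_rot()); s=env.snapshot("wrist"); s["world_from_camera"]=wristT(s,p,q)
    pickle.dump(s,open(name+".pkl","wb")); save(s,f"pics/{name}.png"); return s
E
python3 - <<'E'
from h import *
np.set_printoptions(precision=3,suppress=True)
env.reach([0.50,0.29,0.36],down(0)); print(env.get_time(),env.get_joints())
s=wrist("w_st"); print(s["world_from_camera"],s["fx"])
E
```

```text
1.5667 [0.524 0.175 1.552 0.    1.416 0.523]
[[ 1.    -0.003  0.001  0.499]
 [ 0.002  0.955  0.295  0.375]
 [-0.002 -0.295  0.955  0.529]
 [ 0.     0.     0.     1.   ]] 333.83153537693084
```

View pics/w_st.png

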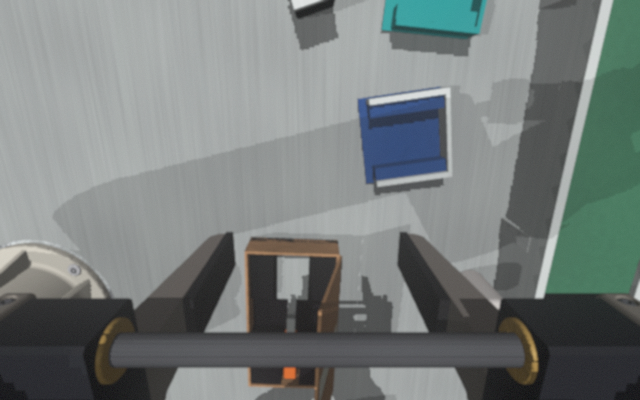

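The station is centred near (405,137). Its outer lip corners are at (450,88) and (451,180), the front lip ends at (368,99) and (375,185), and the carton is at (290,310).

Run:
```python
from h import *
np.set_printoptions(precision=4,suppress=True)
s=pickle.load(open("w_st.pkl","rb"));im=s["pixels"].astype(int)
m=np.zeros(im.shape[:2],bool); m[80:195,355:460]=1
h=cv2.cvtColor(s["pixels"],cv2.COLOR_RGB2HSV).astype(int)
P=pts(s)
lip=m&(P[...,2]>.030)&(P[...,2]<.045)&(h[...,1]<90)&(h[...,2]>170)
v,u=np.nonzero(lip); W=ray(s,u,v,.037)
c,wh,a=cv2.minAreaRect((W[:,:2]*1000).astype(np.float32)); print("lips",lip.sum(),c,wh,a,np.median(P[lip],0))
blue=m&(h[...,0]>100)&(h[...,0]<130)&(h[...,1]>130)&(P[...,2]>.025)&(P[...,2]<.034)
v,u=np.nonzero(blue); W=ray(s,u,v,.030)
print("rails",blue.sum(),cv2.minAreaRect((W[:,:2]*1000).astype(np.float32)))
# inside lip lateral fit in yawed frame
v,u=np.nonzero(lip);W=ray(s,u,v,.037)[:,:2]
for deg in (6,7,8,9,10):
    t=np.radians(deg);q=(W-[.64,.31])@np.array([[np.cos(t),-np.sin(t)],[np.sin(t),np.cos(t)]])
    L=q[(q[:,1]>.04)&(q[:,0]<.04)];Rr=q[(q[:,1]<-.04)&(q[:,0]<.04)];F=q[q[:,0]>.05];F=F[abs(F[:,1])<.05]
    print(deg,[ (len(x),np.polyfit(x[:,i],x[:,1-i],1)) for x,i in((L,0),(Rr,0),(F,1))],"meds",np.percentile(L[:,1],[5,95]),np.percentile(Rr[:,1],[5,95]),np.percentile(F[:,0],[5,95]),q[:,0].min()) if len(L)>9 and len(Rr)>9 and len(F)>9 else (len(L),len(Rr),len(F))
```

```text
lips 1033 (638.3818359375, 309.85369873046875) (113.00990295410156, 129.7642059326172) 8.484121322631836 [0.6553 0.3573 0.0364]
rails 1249 ((635.01171875, 308.02459716796875), (104.39688110351562, 106.83158111572266), 8.551544189453125)
6 [(418, array([0.0416, 0.061 ])), (265, array([ 0.042 , -0.0611])), (179, array([-0.0332,  0.0529]))] meds [0.0563 0.0648] [-0.065  -0.0576] [0.051  0.0551] -0.06069209054399486
7 [(412, array([0.0237, 0.0609])), (270, array([ 0.0245, -0.0611])), (206, array([-0.0253,  0.0527]))] meds [0.057  0.0645] [-0.0645 -0.0579] [0.0502 0.0544] -0.05967293369999143
8 [(407, array([0.0062, 0.0609])), (275, array([ 0.0067, -0.0611])), (204, array([-0.0071,  0.0526]))] meds [0.0573 0.0644] [-0.0642 -0.058 ] [0.0507 0.0546] -0.05863559990231831
9 [(406, array([-0.0116,  0.0609])), (275, array([-0.0106, -0.0611])), (205, array([0.0107, 0.0526]))] meds [0.0574 0.0646] [-0.0641 -0.0579] [0.0507 0.0547] -0.057580405132899116
10 [(401, array([-0.0282,  0.061 ])), (279, array([-0.0278, -0.0611])), (200, array([0.0255, 0.0527]))] meds [0.0573 0.065 ] [-0.0643 -0.0576] [0.0506 0.0552] -0.05825818055847686
```

```bash
cat >> h.py <<'E'
CA=np.radians(-2); CE=np.array([np.cos(CA),np.sin(CA)]); CN=np.array([-np.sin(CA),np.cos(CA)]); CC=np.array([.457,0.])
def carton(x,y,z): return np.r_[CC+CE*x+CN*y,z]
E
python3 - <<'E'
from h import *
np.set_printoptions(precision=3,suppress=True)
q=down(CA); r=.125
env.reach(carton(-.055,0,.20),q); print(env.get_time())
env.servo_line(carton(-.055,0,.168),max_speed=.2)
for th in (1.4,1.65,1.9,2.15,2.35,2.55):
    env.servo_line(carton(.075-r*np.cos(th)-.064,0,.056+r*np.sin(th)),max_speed=.2)
    print(round(th,2),env.get_time(),np.array(env.get_contact_force()))
env.servo_line(carton(0,0,.19),max_speed=.3)
s=wrist("w_fl"); P=pts(s); m=(P[...,0]>.535)&(P[...,0]<.72)&(abs(P[...,1]-.05)<.05)&(P[...,2]>.03)&(P[...,2]<.2)
Q=P[m]; print(env.get_time(),m.sum(),Q.min(0) if m.sum() else 0,Q.max(0) if m.sum() else 0)
if m.sum()>50:
    a=np.polyfit(Q[:,0],Q[:,2],1); print("theta",np.pi-np.arctan(a[0]))
E
```

```text
2.9167
1.4 3.6083 [-0.399 -0.175 -0.139]
1.65 3.9167 [-1.142  0.121  0.806]
1.9 4.225 [-0.658 -0.866  0.975]
2.15 4.5333 [-0.406 -1.107  0.673]
2.35 4.8083 [ 0.008 -0.093  0.436]
2.55 5.0833 [-1.065 -0.717  0.075]
5.725 28080 [0.535 0.    0.055] [0.654 0.1   0.142]
theta 2.5219007877460573
```

View pics/w_fl.png

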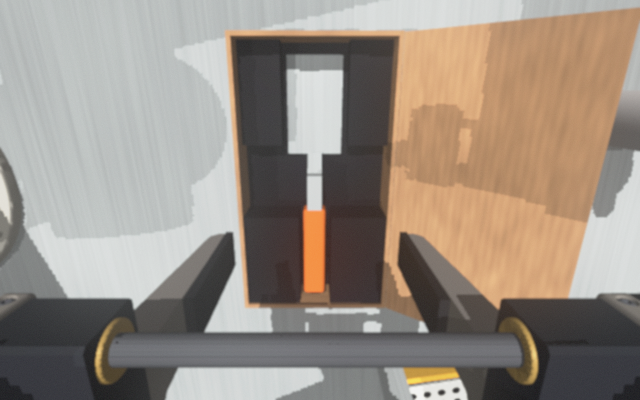

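The flap is fully open (about 2.52 rad). The neck is between rows 155 and 208 at column 315, and the handle runs from (314,208) to (314,292).

Run:
```python
from h import *
np.set_printoptions(precision=4,suppress=True)
s=pickle.load(open("w_fl.pkl","rb"))
print("handle ends",ray(s,[314,314.],[208.5,292],.051))
print("blade rear",ray(s,[315.],[154],.0175),"tip",ray(s,[315],[54],.0175))
print("rim",ray(s,[230,398,246,382],[33,33,305,304],.055))
h=cv2.cvtColor(s["pixels"],cv2.COLOR_RGB2HSV).astype(int)
m=(h[...,0]<14)&(h[...,1]>190)&(h[...,2]>190);m[:200]=0;m[300:]=0;m[:,:295]=0;m[:,335:]=0
v,u=np.nonzero(m);W=ray(s,u,v,.051);print(m.sum(),cv2.minAreaRect((W[:,:2]*1000).astype(np.float32)))
# motion feasibility
g=R.from_quat(down(np.radians(8.4-90)))
for p in ([.39,-.36,.2],[.30,-.37,.1],[.36,.26,.1],[.47,.28,.1]):
    for a in (8.4-90,8.4+90): print(p,a,env.inverse_kinematics(p,down(np.radians(a))))
```

```text
handle ends [[ 0.4546 -0.0255  0.051 ]
 [ 0.4512 -0.1199  0.051 ]]
blade rear [[0.4572 0.0225 0.0175]] tip [[0.4605 0.1185 0.0175]]
rim [[ 0.3902  0.1334  0.055 ]
 [ 0.5303  0.1286  0.055 ]
 [ 0.3782 -0.1306  0.055 ]
 [ 0.5233 -0.1345  0.055 ]]
4 ((457.46368408203125, -80.40970611572266), (13.345442771911621, 32.135292053222656), 35.69442367553711)
[0.39, -0.36, 0.2] -81.6 [-0.7482  0.2224  1.8494 -0.      1.0698  0.6759]
[0.39, -0.36, 0.2] 98.4 [-0.7482  0.2224  1.8494 -0.      1.0698 -2.4656]
[0.3, -0.37, 0.1] -81.6 [-0.8926  0.278   2.0464 -0.      0.8172  0.5315]
[0.3, -0.37, 0.1] 98.4 [-0.8926  0.278   2.0464 -0.      0.8172 -2.6101]
[0.36, 0.26, 0.1] -81.6 [ 0.6221  0.2334  2.1112 -0.      0.797   2.0463]
[0.36, 0.26, 0.1] 98.4 [ 0.6221  0.2334  2.1112 -0.      0.797  -1.0953]
[0.47, 0.28, 0.1] -81.6 [ 0.5345  0.3732  1.8988 -0.      0.8696  1.9587]
[0.47, 0.28, 0.1] 98.4 [ 0.5345  0.3732  1.8988 -0.      0.8696 -1.1829]
```

```bash
cat >> h.py <<'E'
DY=np.radians(8.4); D0=np.array([.6135,-.3113]); S0=np.array([.6306,.3086]); SY=np.radians(8.4)
def fr(o,yaw,x,y,z): return np.r_[o+[x*np.cos(yaw)-y*np.sin(yaw),x*np.sin(yaw)+y*np.cos(yaw)],z]
E
python3 - <<'E'
from h import *
np.set_printoptions(precision=4,suppress=True)
q=down(CA)
env.servo_line([.4555,-.0075,.06],q,max_speed=.2)
print(env.servo_line([.4555,-.0075,.0235],max_speed=.1,contact_N=8),env.get_tool_pos())
env.grasp(); print(env.get_time(),env.get_finger_gap(),env.get_grasp_force(),env.get_contact_force())
env.servo_line([.4555,-.0075,.19],max_speed=.2); print(env.get_finger_gap(),env.get_contact_force())
q=down(DY-np.pi/2); p=fr(D0,DY,-.21-.032,0,.19)
env.reach(p,q); p[2]=.025; env.servo_line(p,max_speed=.2); p[2]=.004
print(env.servo_line(p,max_speed=.04,contact_N=4),env.get_tool_pos(),env.get_time())
E
```

```text
False [ 0.4558 -0.0075  0.024 ]
8.2 0.013978794510636968 29.998606145381927 [-0.3372  0.1793 -0.3814]
0.014042819356478225 [-0.9551 -0.566  -0.9722]
True [ 0.3743 -0.3468  0.008 ] 11.925
```

Run:
```python
from h import *
np.set_printoptions(precision=4,suppress=True)
env.let_go(); p=np.array(env.get_tool_pos()); p[2]=.25; env.servo_line(p,max_speed=.3)
s=wrist("w_dk"); print(env.get_time(),s["world_from_camera"])
```

```text
14.1417 [[ 0.1469  0.9443  0.2944  0.4565]
 [-0.9891  0.1408  0.042  -0.3338]
 [-0.0018 -0.2973  0.9548  0.4185]
 [ 0.      0.      0.      1.    ]]
```

View pics/w_dk.png

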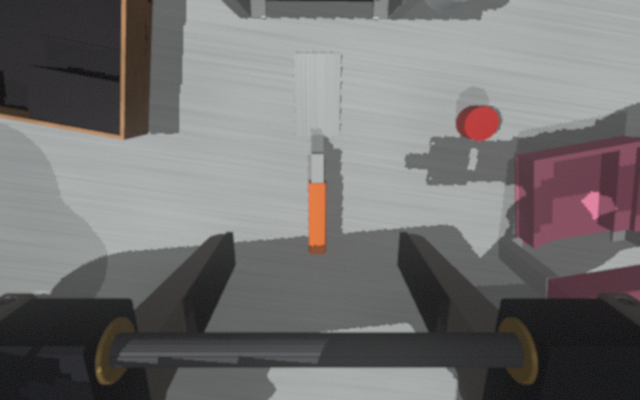

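The lifter stands on the bench, with the handle from (317,181) to (317,247) and the blade tip at row 53. The dock's front is at the top edge, with vertical members at columns 257 and 382 on row 18.

Run:
```python
from h import *
np.set_printoptions(precision=4,suppress=True)
s=pickle.load(open("w_dk.pkl","rb"));h=cv2.cvtColor(s["pixels"],cv2.COLOR_RGB2HSV).astype(int);P=pts(s)
def D(w): d=w[...,:2]-D0; c,sn=np.cos(DY),np.sin(DY); return np.stack([d@[c,sn],d@[-sn,c],w[...,2]],-1)
m=(h[...,0]<18)&(h[...,1]>150)&(P[...,2]>.03)&(P[...,2]<.045);m[:170]=0;m[260:]=0;m[:,:290]=0;m[:,350:]=0
v,u=np.nonzero(m);W=ray(s,u,v,.036)
r=cv2.minAreaRect((D(W)[:,:2]*1000).astype(np.float32));print("handle in dock frame",m.sum(),r, np.median(P[m],0))
print("blade tip corners",D(ray(s,[294,342],[53,53],.0025)),"rear",D(ray(s,[297,338],[135,135],.0025)))
b=P[:30,220:420]; d=D(b)
q=d[(d[...,2]>.002)&(d[...,2]<.2)]; print(len(q),q.min(0),q.max(0))
for z0,z1 in((.002,.008),(.02,.034),(.034,.04),(.04,.1)):
    k=q[(q[:,2]>z0)&(q[:,2]<z1)]
    if len(k): print(z0,len(k),k.min(0),k.max(0))
# dock from scene/top images: bar & lips in dock frame
for n in("top","scene"):
    t=pickle.load(open(n+".pkl","rb"));P=pts(t);hh=cv2.cvtColor(t["pixels"],cv2.COLOR_RGB2HSV).astype(int)
    d=D(P);near=(abs(d[...,0])<.13)&(abs(d[...,1])<.13);yel=near&(hh[...,0]>18)&(hh[...,0]<32)&(hh[...,1]>120)
    v,u=np.nonzero(yel&(d[...,2]>.11)&(d[...,2]<.16)&(d[...,0]<-.04)); w=D(ray(t,u,v,.14)) ;print(n,"bar",cv2.minAreaRect((w[:,:2]*1000).astype(np.float32)))
    v,u=np.nonzero(yel&(d[...,2]>.033)&(d[...,2]<.041)&(d[...,0]>-.045)&(d[...,0]<.08)&(abs(d[...,1])<.07)); w=D(ray(t,u,v,.037)); print("lips",len(w),cv2.minAreaRect((w[:,:2]*1000).astype(np.float32)))
    pl=near&(hh[...,1]<60)&(hh[...,2]>120)&(d[...,2]>.028)&(d[...,2]<.042)&(abs(d[...,0])<.056)&(abs(d[...,1])<.056)
    v,u=np.nonzero(pl);w=D(ray(t,u,v,.035));print("plate",len(w),cv2.minAreaRect((w[:,:2]*1000).astype(np.float32)))
```

```text
handle in dock frame 1025 ((-307.45025634765625, 0.2775115966796875), (19.09264373779297, 89.17609405517578), 89.69070434570312) [ 0.3105 -0.356   0.0357]
blade tip corners [[-0.1168  0.0268  0.0025]
 [-0.1167 -0.0285  0.0025]] rear [[-0.2105  0.0249  0.0025]
 [-0.2105 -0.0258  0.0025]]
1313 [-0.0886 -0.1063  0.002 ] [-0.0625  0.0924  0.0814]
0.002 602 [-0.0886 -0.1063  0.002 ] [-0.0625  0.0924  0.008 ]
0.02 148 [-0.0809 -0.0909  0.02  ] [-0.0674  0.0881  0.0339]
0.034 57 [-0.0808 -0.0906  0.034 ] [-0.0703  0.088   0.0399]
0.04 375 [-0.081  -0.0915  0.0402] [-0.0715  0.0884  0.0814]
top bar ((-67.08296966552734, -0.655517578125), (181.48773193359375, 32.64545440673828), 89.45541381835938)
lips 123 ((12.82766342163086, -2.4581680297851562), (130.84153747558594, 100.3453598022461), 89.54127502441406)
plate 445 ((5.540584564208984, -4.141956329345703), (81.84912872314453, 99.04053497314453), 0.6413078904151917)
scene bar ((-50.73613739013672, 7.923408508300781), (193.0861358642578, 53.16002655029297), 89.68891906738281)
lips 122 ((11.73232650756836, 1.0889816284179688), (135.8397674560547, 113.00342559814453), 88.23297119140625)
plate 422 ((-2.3189926147460938, -2.3211593627929688), (102.74691772460938, 103.81100463867188), 0.6188426613807678)
```

```bash
sed -i 's/D0=np.array(\[.6135,-.3113\])/D0=np.array([.6127,-.3129])/' h.py
cat >> h.py <<'E'
def slope(s,yaw):
    "fit of the handle top / blade: height along lifter axis"
    P=pts(s);h=cv2.cvtColor(s["pixels"],cv2.COLOR_RGB2HSV).astype(int)
    m=(h[...,0]<18)&(h[...,1]>150)&(h[...,2]>100); ys,xs=np.nonzero(m); 
    m[:, :270]=0;m[:,370:]=0
    Q=P[m]; z=np.median(Q[:,2]); Q=Q[abs(Q[:,2]-z)<.006]
    t=Q[:,:2]@[np.cos(yaw),np.sin(yaw)]; return len(Q),z,np.polyfit(t-t.mean(),Q[:,2],1)[0] if len(Q)>30 else None, np.ptp(t) if len(Q) else 0
E
python3 - <<'E'
from h import *
np.set_printoptions(precision=4,suppress=True)
# handle grip: old dock frame (-.3053,.0003) -> new frame (+.001,+.0015)
p=fr(D0,DY,-.3043,.0018,.07); q=down(DY-np.pi/2)
env.servo_line(p,q,max_speed=.3); p[2]=.0085; env.servo_line(p,max_speed=.12)
env.grasp(); print(env.get_time(),env.get_finger_gap(),env.get_grasp_force(),env.get_tool_pos())
s=wrist("w_h0");print("standing",slope(s,DY))
p[2]+=.0155; env.servo_line(p,max_speed=.1)
s=wrist("w_h1");print("lifted",slope(s,DY),env.get_time(),env.get_finger_gap())
E
```

```text
16.6417 0.021786720123612685 29.999102354049683 [ 0.3114 -0.3556  0.0085]
standing (6102, np.float64(0.03571923086220029), np.float64(-0.0010754082757189053), np.float64(0.07816134080205311))
lifted (6064, np.float64(0.05161078146674805), np.float64(-0.0007178906709049204), np.float64(0.0781467681846644)) 17.05 0.02183270229384982
```

Run:
```python
from h import *
np.set_printoptions(precision=4,suppress=True)
z=.024
env.servo_line(fr(D0,DY,-.29,-.001,z),max_speed=.1)
print(env.servo_line(fr(D0,DY,-.1544,-.001,z),max_speed=.1,contact_N=6),env.get_tool_pos(),env.get_contact_force())
p=fr(D0,DY,-.1544,-.001,.034); env.servo_line(p,max_speed=.05)
p[2]=.0525; env.servo_line(p,max_speed=.06); env.sleep(.2)
s=wrist("w_h2");print(slope(s,DY),env.get_time(),env.get_finger_gap(),env.get_contact_force())
save(env.snapshot("scene"),"pics/sc2.png")
i=cv2.imread("pics/sc2.png")[120:240,180:400]; cv2.imwrite("pics/c2.png",cv2.resize(i,None,fx=3.5,fy=3.5,interpolation=cv2.INTER_CUBIC))
```

```text
False [ 0.4595 -0.3365  0.0239] [ 0.1377  0.1361 -1.8522]
(5908, np.float64(0.07941248353825789), np.float64(-0.00720028794440752), np.float64(0.07837810399729545)) 19.9083 0.021582867855314256 [-0.391  -0.3591 -2.8304]
```

View pics/c2.png

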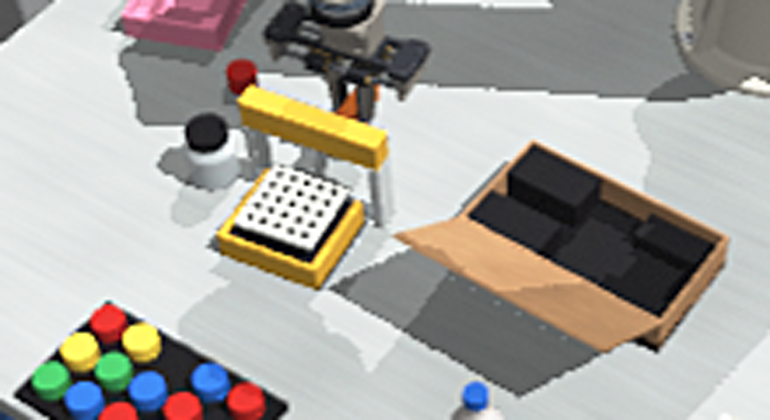

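The plate rides level on the blade, clear of the dock. I'll withdraw and carry it slowly.

```bash
cat > pl.py <<'E'
from h import *
def plate(n,name,yaw):
    "plate top centre in lifter/tool axes relative to TCP"
    p=np.array(env.get_tool_pos()); s=env.snapshot(n); pickle.dump(s,open(name+".pkl","wb")); P=pts(s)
    h=cv2.cvtColor(s["pixels"],cv2.COLOR_RGB2HSV).astype(int)
    d=P-p; c,sn=np.cos(yaw),np.sin(yaw); x=d[...,0]*c+d[...,1]*sn; y=-d[...,0]*sn+d[...,1]*c
    zt=p[2]-.0085+.0075 # plate top
    m=(x>.085)&(x<.225)&(abs(y)<.075)&(abs(P[...,2]-zt)<.012)&(h[...,1]<70)&(h[...,2]>90)
    m=cv2.morphologyEx(m.astype(np.uint8),cv2.MORPH_OPEN,np.ones((3,3)))>0
    v,u=np.nonzero(m); w=ray(s,u,v,zt)-p; q=np.stack([w[:,0]*c+w[:,1]*sn,-w[:,0]*sn+w[:,1]*c],-1)
    print(n,len(q),cv2.minAreaRect((q*1000).astype(np.float32)),"dz",np.median(P[m][:,2])-zt)
E
python3 - <<'E'
from pl import *
np.set_printoptions(precision=4,suppress=True)
env.servo_line(fr(D0,DY,-.312,-.001,.0525),max_speed=.08)
p=fr(D0,DY,-.312,-.001,.25); env.servo_line(p,max_speed=.12)
for n in("top","scene"): plate(n,n+"3",DY)
env.servo_line(fr(S0,SY,-.1534,0,.25),max_speed=.16); env.sleep(.3)
print(env.get_time(),env.get_tool_pos(),env.get_finger_gap())
for n in("top","scene"): plate(n,n+"4",SY)
s=wrist("w_h4");print(slope(s,SY))
i=np.hstack([pickle.load(open("top4.pkl","rb"))["pixels"][100:240,150:310],pickle.load(open("scene4.pkl","rb"))["pixels"][160:300,320:480]])[:,:,::-1]
cv2.imwrite("pics/c4.png",cv2.resize(i,None,fx=2.5,fy=2.5,interpolation=cv2.INTER_CUBIC))
E
```

```text
top 935 ((143.2980194091797, -1.4621810913085938), (115.70088195800781, 100.22941589355469), 0.6431152820587158) dz -2.9183010929384468e-05
scene 435 ((147.53192138671875, 2.1563148498535156), (116.11394500732422, 100.90995788574219), 0.9321388602256775) dz -0.0010151071621264107
28.6083 [0.4788 0.2862 0.25  ] 0.021590987280395834
top 727 ((144.1773223876953, -2.4578018188476562), (113.22612762451172, 99.97988891601562), 0.9497286081314087) dz -0.0006397722058806843
scene 764 ((144.34976196289062, 0.026935577392578125), (120.34306335449219, 99.7240219116211), 0.672862708568573) dz -0.0009435901961201143
(4607, np.float64(0.2772251219827087), np.float64(-0.006637170679640139), np.float64(0.07796624954666798))
```

View pics/c4.png

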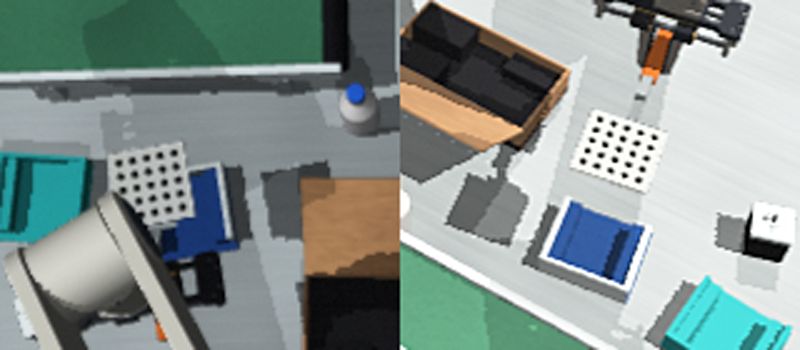

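The plate is level on the blade above the station, about 153 mm ahead of the TCP and laterally within 2 mm. Next I'll lower it and check.

Run:
```python
from pl import *
np.set_printoptions(precision=4,suppress=True)
def chk(name):
    s=env.snapshot("scene"); pickle.dump(s,open(name+".pkl","wb")); P=pts(s); h=cv2.cvtColor(s["pixels"],cv2.COLOR_RGB2HSV).astype(int)
    d=P[...,:2]-S0; c,sn=np.cos(SY),np.sin(SY); x=d@[c,sn]; y=d@[-sn,c]
    m=(abs(x)<.06)&(abs(y)<.055)&(h[...,1]<70)&(h[...,2]>90)&(P[...,2]>.02)&(P[...,2]<.07)
    z=P[...,2][m]; r=cv2.minAreaRect((np.stack([x[m],y[m]],-1)*1000).astype(np.float32))
    A=np.c_[x[m],y[m],np.ones(m.sum())]; f=np.linalg.lstsq(A,z,rcond=None)[0]; print(name,m.sum(),r,"z,slopes",np.median(z),f); return f
env.servo_line(fr(S0,SY,-.153,.001,.06),max_speed=.12)
env.servo_line(fr(S0,SY,-.153,.001,.042),max_speed=.05); chk("k0")
env.servo_line(fr(S0,SY,-.153,.001,.0235),max_speed=.03); f=chk("k1"); print(env.get_time(),env.get_contact_force())
if abs(f[2]-.035)<.003 and max(abs(f[:2]))<.04:
    print(env.servo_line(fr(S0,SY,-.30,.001,.0235),max_speed=.08,contact_N=6),env.get_tool_pos()); chk("k2")
    s=env.snapshot("scene"); i=s["pixels"][190:310,330:500,::-1]; cv2.imwrite("pics/c5.png",cv2.resize(i,None,fx=4,fy=4,interpolation=cv2.INTER_CUBIC))
```

```text
k0 693 ((0.21079254150390625, 1.1509628295898438), (119.88802337646484, 107.51591491699219), 0.3625659942626953) z,slopes 0.03936278576898089 [-0.0079  0.0129  0.0391]
k1 674 ((1.5775642395019531, 1.4365463256835938), (117.72797393798828, 106.5861587524414), 1.1061711311340332) z,slopes 0.03474542360530186 [0.002  0.0087 0.0347]
31.8667 [ 0.0169  0.6915 -1.4567]
False [0.334  0.2659 0.0235]
k2 672 ((2.5385894775390625, 1.4694252014160156), (113.57096099853516, 106.4928207397461), 0.8611238598823547) z,slopes 0.034954270119300634 [0.0022 0.0055 0.0348]
```

View pics/c5.png

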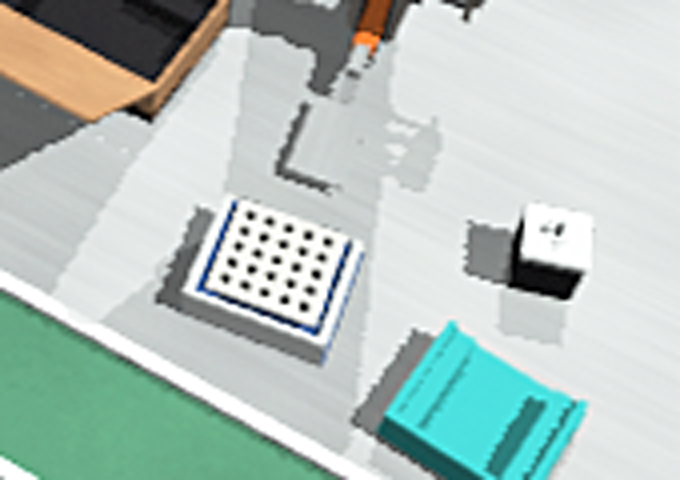

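The plate is seated flat (z 0.035 top, blue gaps on both sides) and the lifter is clear in front. Now I'll stand the lifter and finish.

```bash
python3 - <<'E'
from pl import *
p=np.array(env.get_tool_pos()); p[2]=.012; env.servo_line(p,max_speed=.1); p[2]=.004
print(env.servo_line(p,max_speed=.03,contact_N=3),env.get_tool_pos())
env.let_go(); p=np.array(env.get_tool_pos()); p[2]=.2; env.servo_line(p,max_speed=.2); env.sleep(.3)
s=wrist("w_end"); print(slope(s,SY),env.get_time())
s=pickle.load(open("w_end.pkl","rb")); v,u=np.nonzero
E
python3 - <<'E'
from pl import *
s=pickle.load(open("w_end.pkl","rb"));P=pts(s)
d=P[...,:2]-S0;c,sn=np.cos(SY),np.sin(SY);x=d@[c,sn];y=d@[-sn,c];h=cv2.cvtColor(s["pixels"],cv2.COLOR_RGB2HSV).astype(int)
m=(abs(x)<.065)&(abs(y)<.0565)&(h[...,1]<70)&(h[...,2]>90)&(abs(P[...,2]-.035)<.008); print(m.sum(),x[m].min(),x[m].max(),np.percentile(y[m],[1,99]) if m.any() else 0)
# handle pose
m=(h[...,0]<18)&(h[...,1]>150)&(abs(P[...,2]-.036)<.006)&(abs(y)<.05); print("handle x range in station",np.percentile(x[m],[1,99]),"origin ~",np.percentile(x[m],99)+.05)
E
```

```text
True [0.33428909 0.26604061 0.00787819]
(1567, np.float64(0.03569080990253248), np.float64(-0.0016568757746752067), np.float64(0.09102047932519042)) 37.025Traceback (most recent call last):
  File "<stdin>", line 6, in <module>
TypeError: cannot unpack non-iterable numpy._ArrayFunctionDispatcher object
Traceback (most recent call last):
ValueError: zero-size array to reduction operation minimum which has no identity
```

Run:
```python
from pl import *
for n in("top","scene"):
    s=env.snapshot(n);P=pts(s);d=ray(s,*np.meshgrid(np.arange(640.),np.arange(400.)),.035)[...,:2]-S0;c,sn=np.cos(SY),np.sin(SY);x=d@[c,sn];y=d@[-sn,c]
    k=s["pixels"].astype(int); dots=((abs(x)<.06)&(abs(y)<.05)&(k.max(-1)<100)&(P[...,2]>.028)).astype(np.uint8)
    nl,_,st,ce=cv2.connectedComponentsWithStats(dots,connectivity=4)
    q=np.array([[x[int(round(b)),int(round(a))],y[int(round(b)),int(round(a))]] for (a,b),t in zip(ce[1:],st[1:]) if 2<=t[4]<=25])
    print(n,len(q),q.mean(0) if len(q) else 0,(q.min(0)+q.max(0))/2 if len(q) else 0)
```

```text
top 29 [0.00775236 0.00100325] [0.00922282 0.00424324]
scene 24 [-6.67834752e-05  8.16262068e-04] [0.00029431 0.00132281]
```

```bash
python3 -c "
from cell import env
print(env.hand_in())"
```

```text
the job is handed in; nothing more can be done
None
```

I handed in the job at about 37 s of the 72 s limit: the plate lies flat on the blue station's rails, about 1 mm off centre by the scene camera, and the lifter stands level and clear on the bench. No verdict came back, and I didn't re-measure the bystanders at the end.

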